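# Load the carton feed lane of the bottling bench

### The job

Close the stop at the low end of the sloped roller lane by pushing its black handle fully home, then load the lane from the deck at its high end: first the bigger carton, so that it slides down against the stop, and then the smaller one, so that it slides down against the bigger. Their bottoms are only tucked shut, so slide the cartons across the deck and over the edge without lifting them or tipping them over, and leave the bottles, jar and other things on the table where they stand.

Things in the scene. Friction and masses are not known exactly. Their poses are not given: they have to be found in the camera images.
- feeder: Fixed steel stand: a level deck, then a sloped lane. Origin on the table below the edge where deck and lane meet, mid-width; x level, uphill (roughly world +y), y across (roughly towards the robot), z up. Deck top at z = 125 mm, x 0 to 210, y -160 to 160 mm, smooth (friction about 0.25), no rim. Guides 36 mm tall at the lane's mouth narrow from 140 mm apart at x = 42 to 88 mm at x = 0.
- lane: Roller lane, part of the feeder, 20 degrees steep, 260 mm long. Origin on its floor at the low end, mid-width, at the uphill face of the closed stop; x uphill along the floor, y as the feeder's, z square to the floor. 88 mm clear between rails 36 mm tall. Slippery (friction about 0.17): a carton whose centre passes the deck's edge tips onto the slope and slides down by itself.
- stop (a joint): Steel plate that slides across the lane's low end, in m: 0 = drawn out towards the robot, lane open; 0.100 = fully home, lane closed. Grows towards the feeder's -y (away from the robot). Stays where it is left; about 2 N plus a little damping to push. Plate 100 mm wide, 6 mm thick, its top 45 mm above the lane's floor.
- stop_handle (a point): Centre of the top of the stop's handle, an upright black block 16 mm (along the lane) by 22 mm (across, the way it slides) about 30 mm downhill of the plate, at the plate's far end. It moves with the stop. Its top is about 123 mm above the table; its upper 45 mm stand free above the plate.
- big_carton: The bigger plain cardboard carton: 90 mm long (x), 76 mm wide (y), 68 mm tall, about 0.4 kg; its origin is the centre of its underside, z up through the top, x along its length (either end may lead). It starts on the deck to one side of the lane's mouth, either side.
- small_carton: The smaller plain cardboard carton: 60 mm long (x), 76 mm wide (y), 42 mm tall, about 0.22 kg; its origin is the centre of its underside, z up through the top, x along its length (either end may lead). It starts on the deck to the other side of the lane's mouth.
- bottle_a: Leave alone: capped clear bottle, 60 mm across, 190 mm tall, standing on the table beside the near rail of the lane; origin at the centre of its underside.
- bottle_b: Leave alone: capped clear bottle, 64 mm across, 220 mm tall, standing on the table right of the feeder; origin at the centre of its underside.
- bottle_c: Leave alone: capped clear bottle, 64 mm across, 220 mm tall, standing on the table left of the feeder; origin at the centre of its underside.
- cap_jar: Leave alone: clear jar, 72 mm across, 85 mm tall, standing on the table beside the far rail of the lane; origin at the centre of its underside.
- label_roll: Leave alone: paper roll with a hole, 90 mm across, 40 mm tall, standing on its end on the table; origin at the centre of its underside.
- glue: Leave alone: small white bottle with a red cap, 36 mm across, 85 mm tall, standing on the table just beyond the far edge of the deck; origin at the centre of its underside.
- spanner: Leave alone: open-ended spanner lying on the table at the right; origin at the centre of its length, on its underside.
Things that resemble listed ones, but are neither listed nor needed, are in the scene too. What is shaped like the big_carton but green, orange or pink is not meant.

How it is judged (in metres and radians):
On the way, in this order (a step that is already met when the one before it is completed fails the run):
1. the stop is fully home while both cartons are still on the deck (value of joint stop above 0.094 m and x of each of big_carton, small_carton in the frame of feeder above 0.02 m), for 0.2 s.
2. the bigger carton has slid down against the stop while the smaller is still on the deck (value of joint stop above 0.094 m and x of big_carton in the frame of lane between 0.038 and 0.056 m and y of big_carton in the frame of lane between -0.014 and 0.014 m and z of big_carton in the frame of lane between -0.006 and 0.01 m and angle between the z axis of big_carton and the z axis of lane, either way round below 0.12 rad and angle between big_carton's own z axis and vertical below 0.6 rad and x of small_carton in the frame of feeder above 0.02 m), for 0.2 s.
At the end, for the whole second after the job is handed in: Stop home (above 94 of 100 mm). Both cartons at rest, upright, flat on the lane's floor (within 0.12 rad, 10 mm) and within 14 mm of its middle; centres 38 to 56 mm (bigger) and 110 to 142 mm (smaller) uphill of the stop; 45 and 120 when touching (value of joint stop above 0.094 m and x of big_carton in the frame of lane between 0.038 and 0.056 m and y of big_carton in the frame of lane between -0.014 and 0.014 m and z of big_carton in the frame of lane between -0.006 and 0.01 m and angle between the z axis of each of big_carton, small_carton and the z axis of lane, either way round below 0.12 rad and angle between each of big_carton, small_carton's own z axis and vertical below 0.6 rad and x of small_carton in the frame of lane between 0.11 and 0.142 m and y of small_carton in the frame of lane between -0.014 and 0.014 m and z of small_carton in the frame of lane between -0.006 and 0.01 m and linear speed of each of big_carton, small_carton below 0.02 m/s).
It fails at once if a carton is lifted more than 35 mm above the deck (z of any of big_carton, small_carton in the frame of feeder above 0.16 m).
It fails at once if a carton is tipped over (more than 0.8 rad) (angle between any of big_carton, small_carton's own z axis and vertical above 0.8 rad).
It fails at once if a bystander is shifted by more than 40 mm or knocked over (distance of any of bottle_a, bottle_b, bottle_c, cap_jar, label_roll, glue, spanner from where it was at the start of the episode above 0.04 m or angle between any of bottle_a, bottle_b, bottle_c, cap_jar, label_roll, glue's own z axis and vertical above 0.6 rad).
It also fails if it takes over 72 s, if anything falls off the work surface, if the arm or the gripper's body presses on something with over 40 N, if the wrist force passes 120 N, or if a joint passes its speed limit or range.

### The arm

A 6-joint arm with a two-finger parallel gripper is mounted at the origin on the work surface. World frame = base frame: x ahead of the robot, y to its left, z up, the work surface at z = 0. Lengths are in mm, angles in degrees, forces in N, time in s.
With the tool pointing down it reaches from about 300 to 850 mm from the base axis. Payload 4.2 kg.
Tool frame: the origin (TCP) lies on the centre line of the jaws, within the pads' length; the fingertips stand 14 mm ahead of it and the grasp point (between the pads) lies 5 mm behind it; z points along the fingers, y is the line along which they close (so a half turn about z gives the same grasp; the last joint's range is limited). The gripper opens to 91 mm and grips with 3 to 60 N. Pads are 32 mm wide; open, the fingers measure 118 mm over their backs; the gripper's body (76 mm by 178 mm) begins 60 mm behind the grasp point.
Start: joints at [-71.391, 18.312, 89.639, -0, 72.044, -1.146], TCP at [194.358, -541.172, 227.976] pointing down, gripper open.
Joint ranges: [-177.97, 177.97], [-48.28, 115.42], [12.27, 149.76], [-77.06, 257.06], [2.81, 150.46], [-146.56, 146.56]. Speed limits (degrees/s): [147.25, 147.25, 180, 180, 180, 180].

### API

Orientations are given as [roll, pitch, yaw] about the fixed x, y, z axes, in that order (R = Rz(yaw) Ry(pitch) Rx(roll)).
In Python, from workcell import env gives the robot as it stands.
- The arm moves only by the tool arm_command, never from a script. Its argument "motion" is a list of rows, each an object with "offset": the shift along the tool's x, y, z in m, a list of three; "spin": the turn about the tool's z in rad. In form: [{"offset": [tx, ty, tz], "spin": spin}, ...]. A call has 1 to 5 rows; each row shifts and turns the commanded pose from where the row before left it, along the tool's axes as they then stand; what a row does not reach is not made up. A row lasts 1/8 s, in which the tool goes at most 62.5 mm and 10.7 degrees, less where a joint would pass 70% of its speed; a pose out of reach is approached as far as the arm can. A call with a gripper value outside its range is refused whole. "jaw" is the finger opening in m, from 0 to 0.0912, set as the call begins (left out, the last holds). The fingers move at their own pace and stop on an object; "newtons" is the grip in N (left out, the last holds). Time passes only in rows, so rows that do not move let the fingers close. It gives the time, the measured TCP pose, the force, the opening and the grip force at its end, in the units of the state.
- env.state(): the state, without advancing time (a new reading comes with each control period).
- env.grab_frame(name): name is "scene" or "side" or "wrist"; returns (picture, depth): 420x560x3 uint8, blue, green, red; 420x560 float32, mm along the optical axis (not along the pixel's ray), 0 where there is no reading.
- env.camera_model(name): a dict with "fx", "fy", "cx", "cy" (pixels), "k1" (the pictures are not rectified: a ray, as slopes to the right and down, at radius r is drawn at 1 + k1 r^2 times it, then the intrinsics apply), "eye" and "rotation" of the camera in the world; the wrist camera has in their place "hand_eye" (4x4, takes a point from camera to tool coordinates, whose origin is the TCP and whose axes are the flange's). Camera axes: x right, y down, z forward; pixel columns grow to the right and rows downward; lengths in mm; the calibration is good to about 2 mm. A picture is of the moment at which its call begins: read the wrist's pose just before it. camera_model takes no time and is no camera call.
- env.job_done(): hands the job in; it is judged then, once.
Trained networks look in the newest picture that a camera, given by its name, has taken for a name from the list of things; names that differ only in an ending like _2 or _b are one class to them, and where a whole thing is asked for, a point or a joint stands for the part that bears it (a point fixed in the world has none). Each returns a list of dicts, best first, with "score" (0 to 1); they miss things now and then, are a little off and sometimes report something else, mostly with a low value. They report only what shows in the picture. A call takes as long as a camera call. They do not tell look-alikes from the thing itself.
- env.boxes_of(camera, target): "bbox" ([left, top, right, bottom] in pixels, round what is visible of it).
- env.pinpoint(camera, target): "location" ([column, row] in pixels: a listed point, or the origin of a listed thing).
The state is a dict: "time_s": time; "qpos": joint angles; "qvel": joint speeds; "effort": joint torques, N m; "ee_pos": TCP position; "ee_rot": TCP orientation; "force": force on the tool from outside, world axes, zero at the start; "torque": the same for the moment, N m; "gripper_width": finger opening in mm; "gripper_force": force on a finger pad.
Only numpy, scipy, OpenCV 4.12 (cv2) and the standard library are available. Lean on these libraries where they do the work, as an engineer would, in place of code of your own. Each camera call takes 0.05 s, during which the arm holds its last target. There are 200 camera calls.

## Working session

There is one attempt and no reset: what is moved stays moved. The work goes in short steps, Python scripts to look and compute and a tool call to move; the robot and the scene stay as the last step left them, time stands still between calls to the robot, and variables do not carry over. Pictures are saved under pics/ and viewed, at most 10 in all, crops included, and the job is handed in when it is done.

Besides the shell and the picture viewer there is one more tool, called by a JSON object that holds its "method" and its "body". arm_command: Moves the arm, as the interface text tells. Its arguments: {"type":"object","properties":{"motion":{"type":"array"},"jaw":{"type":"number"},"newtons":{"type":"number"}},"required":["motion"]}

```bash
mkdir -p pics
cat > h.py <<'E'
import numpy as np, cv2
from scipy.spatial.transform import Rotation as R
from workcell import env
def cam(n):
    m=env.camera_model(n); s=env.state()
    if 'hand_eye' in m:
        H=np.array(m['hand_eye']); T=np.eye(4); T[:3,:3]=R.from_euler('xyz',s['ee_rot'],degrees=True).as_matrix(); T[:3,3]=s['ee_pos']
        T=T@H; return m,T[:3,:3],T[:3,3]
    return m,np.array(m['rotation']),np.array(m['eye'])
def rays(c,px):
    m,Rm,e=c; K=np.array([[m['fx'],0,m['cx']],[0,m['fy'],m['cy']],[0,0,1.]])
    p=cv2.undistortPoints(np.float64(px).reshape(-1,1,2),K,np.array([m['k1'],0,0,0.])).reshape(-1,2)
    return np.c_[p,np.ones(len(p))]@Rm.T
def onplane(c,px,z):
    d=rays(c,px); return c[2]+d*((z-c[2][2])/d[:,2])[:,None]
def cloud(c,depth):
    v,u=np.mgrid[0:depth.shape[0],0:depth.shape[1]]
    d=rays(c,np.c_[u.ravel(),v.ravel()]); return (c[2]+d*depth.reshape(-1,1)).reshape(*depth.shape,3)
E
python3 - <<'E'
from h import *
print(env.state())
for n in ['scene','side']:
    c=cam(n); im,d=env.grab_frame(n); cv2.imwrite(f'pics/{n}0.png',im); np.savez(f'{n}0',im=im,d=d)
    P=cloud(c,d)
    print(n,c[2])
    for t in ['feeder','lane','stop_handle','big_carton','small_carton','bottle_a','bottle_b','bottle_c','cap_jar','glue']:
        b=env.boxes_of(n,t)[:3];q=env.pinpoint(n,t)[:2]
        print(t,[(np.round(x['bbox']).tolist(),round(x['score'],2)) for x in b],[(np.round(x['location']).tolist(),round(x['score'],2)) for x in q])
E
```

```text
{'time_s': 0.0, 'qpos': array([-7.13914243e+01,  1.83509168e+01,  8.97056039e+01, -1.01607512e-03,
        7.20439404e+01, -1.14485750e+00]), 'qvel': array([-0.04478055,  0.02980289, -0.09606528, -0.00462855,  0.01738149,
       -0.02536443]), 'effort': array([ 1.29330943e-03, -4.12457943e+01, -2.31977087e+01,  7.28720916e-02,
        4.57716035e-02, -1.66451227e-04]), 'ee_pos': array([ 194.18802456, -540.71074999,  227.13295731]), 'ee_rot': array([-1.79899540e+02, -1.04139117e-03,  1.97537464e+01]), 'force': array([-0.86967284, -0.5317745 ,  0.68921326]), 'torque': array([0.02694806, 0.03010148, 0.04744232]), 'gripper_force': 0.0, 'gripper_width': 91.11037777074056}Traceback (most recent call last):
  File "<stdin>", line 5, in <module>
  File "h.py", line 18, in cloud
    d=rays(c,np.c_[u.ravel(),v.ravel()]); return (c[2]+d*depth.reshape(-1,1)).reshape(*depth.shape,3)
                                                       ~^~~~~~~~~~~~~~~~~~~~
numpy._core._exceptions._ArrayMemoryError: Unable to allocate 412. GiB for an array with shape (235200, 235200) and data type float64
```

```bash
sed -i "s/return m,np.array(m\['rotation'\])/r=np.array(m['rotation']); return m,(r if r.ndim==2 else R.from_euler('xyz',r,degrees=True).as_matrix())/" h.py
python3 - <<'E'
from h import *
for n in ['scene','side']:
    c=cam(n); print(env.camera_model(n)); im,d=env.grab_frame(n); cv2.imwrite(f'pics/{n}0.png',im); np.savez(f'{n}0',im=im,d=d)
    for t in ['lane','stop_handle','big_carton','small_carton','bottle_a','bottle_b','bottle_c','cap_jar','glue']:
        b=env.boxes_of(n,t)[:3];q=env.pinpoint(n,t)[:3]
        print(t,[(np.round(x['bbox']).tolist(),round(x['score'],2)) for x in b],[(np.round(x['location']).tolist(),round(x['score'],2)) for x in q])
E
```

```text
{'fx': 422.33079229700525, 'fy': 422.33079229700525, 'cx': 280.69889380503326, 'cy': 207.8478204267776, 'k1': -0.02699617817705351, 'eye': array([1183.79917837, -196.11473625, 1225.06541187]), 'rotation': array([-149.73238589,   -0.44615467,   71.35781536])}
lane [([198.0, 187.0, 302.0, 250.0], 0.65), ([131.0, 252.0, 148.0, 301.0], 0.38), ([245.0, 160.0, 265.0, 200.0], 0.18)] [([222.0, 236.0], 0.89)]
stop_handle [([197.0, 202.0, 220.0, 232.0], 0.66), ([316.0, 260.0, 331.0, 279.0], 0.64)] [([198.0, 216.0], 0.53)]
big_carton [([316.0, 146.0, 347.0, 183.0], 0.95), ([348.0, 138.0, 383.0, 175.0], 0.91), ([299.0, 130.0, 328.0, 156.0], 0.68)] [([411.0, 236.0], 0.88), ([316.0, 154.0], 0.66), ([333.0, 165.0], 0.65)]
small_carton [([328.0, 197.0, 367.0, 233.0], 0.73)] [([342.0, 216.0], 0.71)]
bottle_a [([397.0, 157.0, 430.0, 204.0], 0.95), ([245.0, 158.0, 265.0, 200.0], 0.84), ([111.0, 173.0, 148.0, 225.0], 0.77)] [([257.0, 193.0], 0.69), ([408.0, 202.0], 0.57)]
bottle_b [([397.0, 157.0, 430.0, 204.0], 0.95), ([245.0, 158.0, 265.0, 200.0], 0.84), ([111.0, 173.0, 148.0, 225.0], 0.77)] [([257.0,
[... 1078 characters left out ...]
6.0, 161.0], 0.41)] [([220.0, 243.0], 0.66)]
bottle_a [([221.0, 299.0, 259.0, 391.0], 0.6), ([318.0, 108.0, 344.0, 169.0], 0.58), ([307.0, 178.0, 334.0, 222.0], 0.57)] [([328.0, 162.0], 0.94), ([238.0, 378.0], 0.83)]
bottle_b [([221.0, 299.0, 259.0, 391.0], 0.6), ([318.0, 108.0, 344.0, 169.0], 0.58), ([307.0, 178.0, 334.0, 222.0], 0.57)] [([328.0, 162.0], 0.94), ([238.0, 378.0], 0.83)]
bottle_c [([221.0, 299.0, 259.0, 391.0], 0.6), ([318.0, 108.0, 344.0, 169.0], 0.58), ([307.0, 178.0, 334.0, 222.0], 0.57)] [([328.0, 162.0], 0.94), ([238.0, 378.0], 0.83)]
cap_jar [([211.0, 200.0, 233.0, 213.0], 0.78)] [([219.0, 230.0], 0.88)]
glue [([187.0, 227.0, 202.0, 255.0], 0.5)] [([192.0, 252.0], 0.53)]
```

View pics/scene0.png

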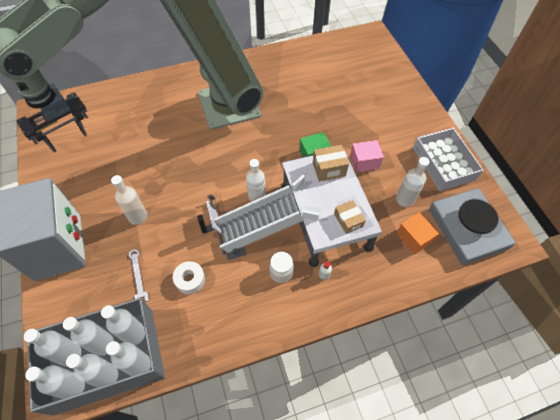

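View pics/side0.png

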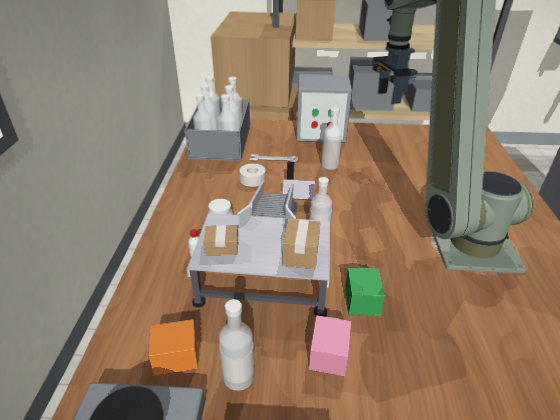

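The scene picture shows the cardboard cartons on the deck: big at (331,163) on the robot's side, small at (350,216) on the far side. The green (315,145), pink (367,155) and orange (418,232) boxes stand on the table and are only look-alikes. The black handle is near (206,213) in scene and (290,170) in side.

Run:
```python
from h import *
A=[];C=[]
for n in ['scene','side']:
    z=np.load(f'{n}0.npz'); c=cam(n); P=cloud(c,z['d']); m=z['d']>0
    im=z['im'].astype(int)
    P_,I=P[m],im[m]
    roi=(P_[:,0]>300)&(P_[:,0]<800)&(P_[:,1]>-350)&(P_[:,1]<350)
    P_,I=P_[roi],I[roi]
    sat=I.max(1)-I.min(1); grey=sat<25
    def rect(s,name):
        q=P_[s]
        if len(q)<10: print(n,name,len(q)); return
        # keep main cluster
        med=np.median(q,0); q=q[np.linalg.norm(q[:,:2]-med[:2],axis=1)<250]
        print(n,name,len(q),'medz',np.median(q[:,2]).round(1),[np.round(x,1) for x in cv2.minAreaRect(np.float32(q[:,:2]))])
    rect(grey&(abs(P_[:,2]-125)<5)&(P_[:,1]>-20),'deck')
    brown=(I[:,2]-I[:,0]>40)
    h,_,_=np.histogram2d(P_[:,0],P_[:,1],bins=1)
    rect(brown&(abs(P_[:,2]-193)<7)&(P_[:,1]>-20),'big')
    rect(brown&(abs(P_[:,2]-167)<6)&(P_[:,1]>-20)&(P_[:,0]>540),'small')
    dark=(I.max(1)<50)&(P_[:,2]>80)&(P_[:,2]<135)&(P_[:,1]<-50)&(P_[:,1]>-330)
    rect(dark,'handle')
im=np.load('side0.npz')['im']; a=cv2.resize(im[140:280,170:350],None,fx=3,fy=3,interpolation=2)
im=np.load('scene0.npz')['im']; b=cv2.resize(im[130:270,190:390],None,fx=4,fy=4,interpolation=2)
cv2.imwrite('pics/c_side.png',a);cv2.imwrite('pics/c_scene.png',b)
```

```text
scene deck 4431 medz 125.5 [array([580.3, 128. ]), array([304.5, 323.9]), np.float64(87.6)]
scene big 433 medz 193.6 [array([491.2, 206.8]), array([90.9, 80.1]), np.float64(85.1)]
scene small 330 medz 167.4 [array([681.5, 193.6]), array([75.1, 61.3]), np.float64(6.7)]
scene handle 42 medz 113.8 [array([ 533.9, -222.1]), array([17.2, 10.4]), np.float64(3.6)]
side deck 5131 medz 126.2 [array([583.6, 131.5]), array([299.4, 320. ]), np.float64(87.8)]
side big 641 medz 194.3 [array([493.7, 209.7]), array([92.9, 75. ]), np.float64(85.1)]
side small 410 medz 168.0 [array([682.3, 195.6]), array([74.8, 61.6]), np.float64(6.2)]
side handle 75 medz 105.1 [array([ 533.5, -216.1]), array([15.5, 16.7]), np.float64(71.4)]
```

View pics/c_scene.png

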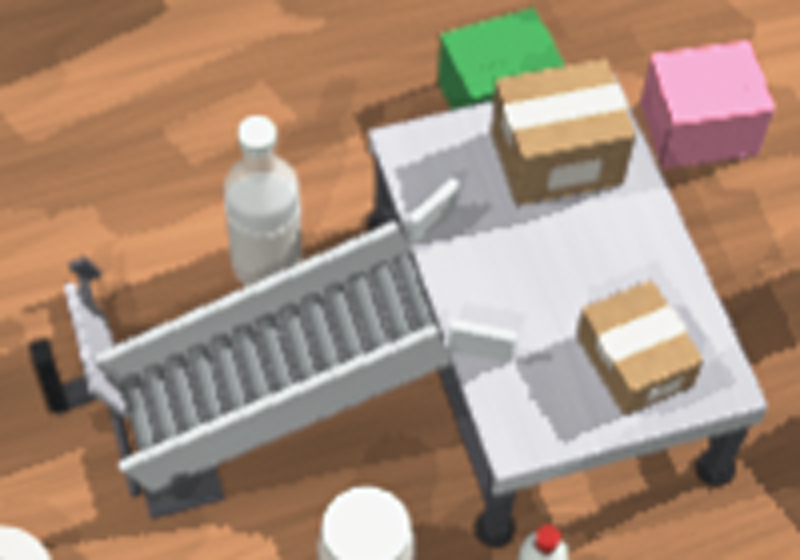

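View pics/c_side.png

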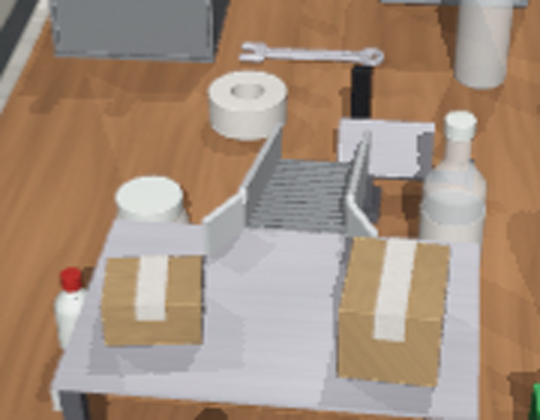

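The crops confirm plain cardboard cartons with white tape. The big one is on the robot's side of the mouth, the small one on the far side. The black handle is at crop (47,375) in the scene view.

Run:
```python
from h import *
from scipy.optimize import least_squares
for n in ['scene','side']:
    z=np.load(f'{n}0.npz'); c=cam(n); P=cloud(c,z['d']); m=z['d']>0; im=z['im'].astype(int)
    P_,I=P[m],im[m]
    s=(abs(P_[:,2]-125.5)<3)&(I.max(1)-I.min(1)<30)&(P_[:,1]>100)&(P_[:,1]<320)&(P_[:,0]>390)&(P_[:,0]<770); q=P_[s]
    def edge(k,sg,o,lo,hi):
        bins=np.arange(lo,hi,8); e=[]
        for b in bins:
            t=q[(q[:,o]>=b)&(q[:,o]<b+8)]
            if len(t)>5: e.append((b+4,(sg*t[:,k]).max()*sg))
        e=np.array(e); p=np.polyfit(*e.T,1); r=abs(e[:,1]-np.polyval(p,e[:,0])); e=e[r<np.median(r)*2+.5]; p=np.polyfit(*e.T,1); return np.round([np.degrees(np.arctan(p[0])),np.polyval(p,580 if o==0 else 150)],2)
    print(n,'far-y edge',edge(1,1,0,440,730),'near-x',edge(0,-1,1,110,160),'far-x',edge(0,1,1,110,270))
    # rails: points above lane
    for k,y in enumerate((-150,-100,-50,0,40)):
        t=P_[(abs(P_[:,1]-y)<10)&(P_[:,0]>500)&(P_[:,0]<650)&(I.max(1)-I.min(1)<35)]
        ztop=125+(y-71)*np.tan(np.radians(20))+36/np.cos(np.radians(20))
        u=t[(abs(t[:,2]-ztop)<6),0]; print(y,round(ztop),len(u), np.round(np.percentile(u,[0,25,75,100])) if len(u) else '')
    hd=P_[(I.max(1)<60)&(abs(P_[:,2]-123)<5)&(abs(P_[:,0]-534)<25)&(abs(P_[:,1]+218)<30)]
    print('handle top',len(hd),hd.min(0).round(),hd.max(0).round() if len(hd) else '')
    px=[(257,193),(408,202),(280,271),(323,274)] if n=='scene' else [(320,222),(238,378),(219,230),(192,252)]
    print(onplane(c,px,0).round())
    print(onplane(c,[(425,163),(254,165)] if n=='scene' else [(234,305),(323,182)],[220,190]).round())
```

```text
scene far-y edge [ -2.   277.83] near-x [  3.11 422.06] far-x [  2.41 741.53]
-150 83 36 [518. 524. 619. 621.]
-100 101 36 [521. 526. 621. 623.]
-50 119 40 [523. 528. 623. 625.]
0 137 36 [525. 530. 624. 627.]
40 152 43 [527. 532. 625. 628.]
handle top 21 [ 525. -227.  118.] [ 543. -216.  128.]
[[428. -17.   0.]
 [624. 460.   0.]
 [723. -33.   0.]
 [774.  90.   0.]]
[[620. 453. 220.]
 [447. -24. 190.]]
side far-y edge [ -2.38 280.  ] near-x [  1.84 424.36] far-x [  2.32 743.19]
-150 83 9 [524. 616. 619. 622.]
-100 101 9 [526. 529. 620. 623.]
-50 119 10 [527. 530. 621. 625.]
0 137 13 [528. 529. 622. 625.]
40 152 13 [530. 530. 624. 629.]
handle top 21 [ 524. -225.  119.] [ 540. -210.  126.]
[[433. -80.   0.]
 [613. 456.   0.]
 [734. -20.   0.]
 [793.  81.   0.]]
[[611. 453. 220.]
 [440. -10. 190.]]
```

{"method": "arm_command", "body": {"motion": [{"offset": [0,0,-0.015],"spin": -0.17},{"offset": [0,0,-0.015],"spin": -0.17},{"offset": [0,0,-0.015],"spin": -0.17},{"offset": [0,0,-0.015],"spin": -0.17},{"offset": [0,0,-0.015],"spin": -0.17}], "jaw": 0}}

```text
time_s: 2.58
ee_pos: [194.4, -541.1, 303.5]
ee_rot: [180.0, 0.0, 68.8]
force: [-0.0, -0.5, 0.4]
gripper_width: 44.3
gripper_force: 0.0
```

{"method": "arm_command", "body": {"motion": [{"offset": [0,0,0],"spin": -0.168},{"offset": [0,0,0],"spin": -0.168},{"offset": [0.042,0.035,0],"spin": 0},{"offset": [0.042,0.035,0],"spin": 0},{"offset": [0.042,0.035,0],"spin": 0}]}}

```text
time_s: 3.2
ee_pos: [305.2, -418.3, 303.0]
ee_rot: [180.0, 0.0, 87.7]
force: [0.4, 0.3, 0.4]
gripper_width: 0.5
gripper_force: 0.0
```

{"method": "arm_command", "body": {"motion": [{"offset": [0.042,0.035,0],"spin": 0},{"offset": [0.042,0.035,0],"spin": 0},{"offset": [0.042,0.035,0],"spin": 0},{"offset": [0.042,0.035,0],"spin": 0},{"offset": [0,0,0],"spin": 0}]}}

```text
time_s: 3.82
ee_pos: [452.8, -254.6, 302.8]
ee_rot: [180.0, -0.0, 88.0]
force: [-0.6, 0.4, 0.4]
gripper_width: 0.6
gripper_force: 0.0
```

{"method": "arm_command", "body": {"motion": [{"offset": [0.037,0.035,-0.0],"spin": 0},{"offset": [0,0,0.06],"spin": 0},{"offset": [0,0,0.06],"spin": 0},{"offset": [0,0,0.05],"spin": 0},{"offset": [0,0,0.02],"spin": 0}]}}

```text
time_s: 4.45
ee_pos: [484.9, -221.7, 109.9]
ee_rot: [-179.7, -0.1, 87.7]
force: [-0.5, 0.9, 0.6]
gripper_width: 0.7
gripper_force: 0.0
```

{"method": "arm_command", "body": {"motion": [{"offset": [0,0,0.009],"spin": 0},{"offset": [0,0,0],"spin": 0}]}}

```text
time_s: 4.7
ee_pos: [487.3, -222.3, 104.1]
ee_rot: [180.0, 0.0, 87.7]
force: [0.3, 0.3, -0.1]
gripper_width: 0.4
gripper_force: 0.0
```

Run:
```python
from h import *
im,d=env.grab_frame('side'); cv2.imwrite('pics/s1.png',cv2.resize(im[90:240,220:400],None,fx=3,fy=3))
print(env.state()['ee_pos'],env.state()['ee_rot'])
```

```text
[ 487.75615837 -222.3562108   104.77222803] [1.79919368e+02 4.69515813e-02 8.76784409e+01]
```

View pics/s1.png

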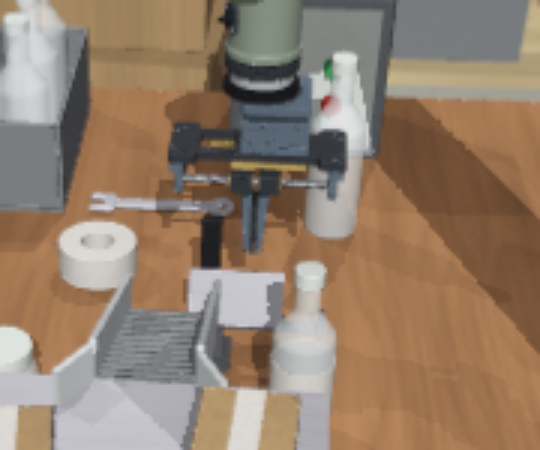

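The closed fingers (crop 255,225) hang beside the handle (crop 212,240) on the robot's side, clear of the plate.

{"method": "arm_command", "body": {"motion": [{"offset": [0,0.02,0],"spin": 0},{"offset": [0,0.02,0],"spin": 0},{"offset": [0,0.02,0],"spin": 0},{"offset": [0,0.02,0],"spin": 0},{"offset": [0,0.02,0],"spin": 0}]}}

```text
time_s: 5.38
ee_pos: [576.7, -225.7, 105.3]
ee_rot: [-178.5, -0.0, 87.9]
force: [-52.4, -3.5, 34.9]
gripper_width: 0.1
gripper_force: 28.5
```

{"method": "arm_command", "body": {"motion": [{"offset": [0,0.01,0],"spin": 0},{"offset": [0,0.008,0],"spin": 0},{"offset": [0,0,0],"spin": 0}]}}

```text
time_s: 5.75
ee_pos: [576.5, -225.6, 105.6]
ee_rot: [-176.3, -0.2, 87.9]
force: [-69.3, -1.0, 42.4]
gripper_width: 0.3
gripper_force: 37.4
```

{"method": "arm_command", "body": {"motion": [{"offset": [0,-0.03,0],"spin": 0},{"offset": [0,0,0],"spin": 0}]}}

```text
time_s: 6.0
ee_pos: [574.2, -225.7, 106.1]
ee_rot: [179.9, 0.1, 87.6]
force: [0.6, -0.2, -0.0]
gripper_width: 0.6
gripper_force: 0.0
```

Run:
```python
from h import *
im,d=env.grab_frame('side'); c=cam('side')
im2,d2=env.grab_frame('scene')
cv2.imwrite('pics/s2.png',np.hstack([cv2.resize(im[120:240,220:350],(390,360)),cv2.resize(im2[170:270,180:310],(390,300),interpolation=2).copy()if 0 else cv2.resize(im2[160:280,180:310],(390,360))]))
print(env.state()['ee_pos'],env.state()['force'])
for n,I,D in(('side',im,d),('scene',im2,d2)):
    P=cloud(cam(n),D); I=I.astype(int)
    m=(D>0)&(I.max(2)<60)&(abs(P[...,2]-115)<15)&(abs(P[...,1]+220)<25)&(P[...,0]>500)&(P[...,0]<680)
    q=P[m]; print(n,len(q), np.percentile(q,[5,50,95],axis=0).round())
```

```text
[ 576.13345235 -225.79253595  105.60939846] [-2.72302419  0.13828636  3.33947546]
side 68 [[ 577. -228.  102.]
 [ 598. -218.  116.]
 [ 609. -212.  126.]]Traceback (most recent call last):
  File "<stdin>", line 9, in <module>
    return _quantile_unchecked(
        a, q, axis, out, overwrite_input, method, keepdims, weights)
    return _ureduce(a,
                    func=_quantile_ureduce_func,
    ...<5 lines>...
                    overwrite_input=overwrite_input,
                    method=method)
    r = func(a, **kwargs)
    result = _quantile(arr,
                       quantiles=q,
    ...<2 lines>...
                       out=out,
                       weights=wgt)
    slices_having_nans = np.isnan(arr[-1, ...])
                                  ~~~^^^^^^^^^
IndexError: index -1 is out of bounds for axis 0 with size 0
```

View pics/s2.png

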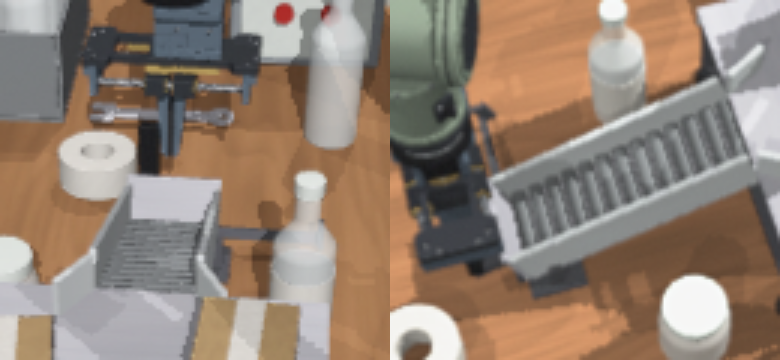

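The side crop (left) shows the plate now across the lane between the rails, with the handle (148,145) left of the fingers. I'll measure the plate and handle before and after.

Run:
```python
from h import *
c=cam('side')
im,d=env.grab_frame('side'); z=np.load('side0.npz')
for I,D in((z['im'],z['d']),(im,d)):
    P=cloud(c,D); I=I.astype(int); g=(D>0)&(P[...,0]>380)&(P[...,0]<680)
    m=g&(I.min(2)>110)&(abs(P[...,1]+180)<16)&(P[...,2]>40)&(P[...,2]<95)
    q=P[m]; print('plate',len(q),np.percentile(q,[1,5,50,95,99],axis=0).round().tolist())
    for z0 in(85,95,105,115):
        m=g&(I.max(2)<45)&(abs(P[...,2]-z0)<5)&(abs(P[...,1]+218)<16); q=P[m]
        if len(q): print('handle',z0,len(q),np.sort(q[:,0]).round(0).tolist())
print(env.pinpoint('side','stop_handle'),env.state()['ee_pos'])
```

```text
plate 400 [[455.0, -193.0, 41.0], [459.0, -190.0, 42.0], [502.0, -181.0, 62.0], [552.0, -172.0, 79.0], [615.0, -167.0, 81.0]]
handle 85 15 [526.0, 526.0, 526.0, 529.0, 529.0, 532.0, 532.0, 532.0, 535.0, 536.0, 539.0, 539.0, 539.0, 542.0, 542.0]
handle 95 16 [526.0, 526.0, 526.0, 529.0, 529.0, 529.0, 532.0, 533.0, 536.0, 536.0, 536.0, 539.0, 539.0, 539.0, 542.0, 542.0]
handle 105 14 [526.0, 526.0, 529.0, 530.0, 530.0, 533.0, 533.0, 533.0, 533.0, 536.0, 536.0, 536.0, 539.0, 539.0]
handle 115 12 [527.0, 527.0, 527.0, 530.0, 530.0, 530.0, 533.0, 533.0, 536.0, 539.0, 539.0, 540.0]
plate 390 [[524.0, -195.0, 40.0], [531.0, -192.0, 42.0], [572.0, -184.0, 62.0], [614.0, -172.0, 79.0], [617.0, -165.0, 81.0]]
handle 85 19 [590.0, 590.0, 590.0, 593.0, 593.0, 594.0, 597.0, 597.0, 600.0, 600.0, 600.0, 603.0, 603.0, 603.0, 604.0, 606.0, 606.0, 610.0, 610.0]
handle 95 16 [590.0, 593.0, 593.0, 596.0, 596.0, 597.0, 600.0, 600.0, 600.0, 603.0, 603.0, 606.0, 606.0, 606.0, 610.0, 610.0]
handle 105 14 [593.0, 593.0, 597.0, 597.0, 600.0, 600.0, 600.0, 603.0, 603.0, 603.0, 606.0, 606.0, 606.0, 609.0]
handle 115 15 [593.0, 593.0, 594.0, 596.0, 596.0, 597.0, 600.0, 600.0, 600.0, 603.0, 603.0, 606.0, 606.0, 606.0, 609.0]
[{'location': [269.2, 159.6], 'score': 0.66}] [ 576.06147757 -225.53487365  104.81776446]
```

The plate spans x 522–619 mm, the same as the lane, and stalled against its limit, so the stop is home; it had started part-way. Next is the big carton.

{"method": "arm_command", "body": {"motion": [{"offset": [0,-0.01,0],"spin": 0},{"offset": [0,0,-0.06],"spin": 0},{"offset": [0,0,-0.06],"spin": 0},{"offset": [0,0,-0.06],"spin": 0},{"offset": [0.02,0,-0.02],"spin": 0}]}}

```text
time_s: 6.82
ee_pos: [567.9, -205.7, 308.2]
ee_rot: [179.5, 0.2, 87.6]
force: [1.3, 0.5, -0.1]
gripper_width: 0.8
gripper_force: 0.0
```

{"method": "arm_command", "body": {"motion": [{"offset": [0.054,-0.012,0],"spin": 0.045},{"offset": [0.054,-0.012,0],"spin": 0},{"offset": [0.054,-0.012,0],"spin": 0},{"offset": [0.054,-0.012,0],"spin": 0},{"offset": [0.054,-0.012,0],"spin": 0}], "jaw": 0.0912}}

```text
time_s: 7.45
ee_pos: [526.7, 71.1, 303.7]
ee_rot: [180.0, -0.0, 85.2]
force: [0.8, 0.2, 0.3]
gripper_width: 47.4
gripper_force: 0.0
```

{"method": "arm_command", "body": {"motion": [{"offset": [0.054,-0.012,0],"spin": 0},{"offset": [0.05,-0.01,0],"spin": 0},{"offset": [0,0,0],"spin": 0},{"offset": [0,0,0],"spin": 0}]}}

```text
time_s: 7.95
ee_pos: [513.8, 174.3, 303.6]
ee_rot: [180.0, 0.0, 85.2]
force: [-0.4, -0.7, -0.3]
gripper_width: 87.6
gripper_force: 0.0
```

```bash
cat >> h.py <<'E'
def carton(n,z0,xr=(400,760),yr=(0,300),tol=6):
    c=cam(n); im,d=env.grab_frame(n); P=cloud(c,d); I=im.astype(int)
    m=(d>0)&(abs(P[...,2]-z0)<tol)&(P[...,0]>xr[0])&(P[...,0]<xr[1])&(P[...,1]>yr[0])&(P[...,1]<yr[1])&((I[...,2]-I[...,0]>40)|(I.min(2)>180))
    k,l,s,_=cv2.connectedComponentsWithStats(m.astype(np.uint8)); j=1+s[1:,4].argmax(); q=P[l==j]
    return im,cv2.minAreaRect(np.float32(q[:,:2])),np.median(q[:,2]),len(q)
E
python3 - <<'E'
from h import *
r=carton('wrist',193); print(r[1:]); r=carton('side',193,xr=(400,580)); print(r[1:])
s=env.state(); print(s['ee_pos'],s['ee_rot'])
E
```

```text
(((493.0563049316406, 210.13705444335938), (90.6180191040039, 75.61321258544922), 85.24229431152344), np.float64(193.2887584360488), 10822)
(((493.5193786621094, 208.49688720703125), (94.5780258178711, 74.87003326416016), 85.033935546875), np.float64(194.23590358267575), 899)
[513.98066516 173.45299323 303.79465073] [1.79993609e+02 2.30869326e-02 8.50560266e+01]
```

{"method": "arm_command", "body": {"motion": [{"offset": [0.0345,-0.024,0],"spin": 0},{"offset": [0,0,0.05],"spin": 0},{"offset": [0,0,0],"spin": 0},{"offset": [0,0,0],"spin": 0}]}}

```text
time_s: 8.55
ee_pos: [493.8, 210.3, 255.3]
ee_rot: [179.9, -0.0, 85.0]
force: [0.1, 1.4, 0.2]
gripper_width: 91.0
gripper_force: 0.0
```

{"method": "arm_command", "body": {"motion": [{"offset": [0,-0.001,0.04],"spin": 0},{"offset": [0,0,0.03],"spin": 0},{"offset": [0,0,0.025],"spin": 0},{"offset": [0,0,0],"spin": 0}]}}

```text
time_s: 9.05
ee_pos: [492.2, 210.5, 159.1]
ee_rot: [-180.0, 0.0, 85.1]
force: [-0.6, -0.1, 0.1]
gripper_width: 91.4
gripper_force: 0.0
```

{"method": "arm_command", "body": {"motion": [{"offset": [0,0,0],"spin": 0},{"offset": [0,0,0],"spin": 0},{"offset": [0,0,0],"spin": 0},{"offset": [0,0,0],"spin": 0}], "jaw": 0.07, "newtons": 8}}

```text
time_s: 9.55
ee_pos: [493.0, 211.3, 160.8]
ee_rot: [179.8, -0.1, 85.1]
force: [0.9, -0.4, 5.5]
gripper_width: 75.9
gripper_force: 8.0
```

{"method": "arm_command", "body": {"motion": [{"offset": [0,0.005,0],"spin": -0.045},{"offset": [0,0.015,0],"spin": 0},{"offset": [0,0.018,0],"spin": 0},{"offset": [0,0.018,0],"spin": 0},{"offset": [0,0.018,0],"spin": 0}]}}

```text
time_s: 10.18
ee_pos: [564.7, 208.2, 160.6]
ee_rot: [-179.9, -0.0, 87.7]
force: [-5.6, 0.2, 8.9]
gripper_width: 76.0
gripper_force: 8.0
```

{"method": "arm_command", "body": {"motion": [{"offset": [-0.01,0.013,0],"spin": 0},{"offset": [-0.015,0.005,0],"spin": 0},{"offset": [-0.015,0,0],"spin": 0},{"offset": [0,0,0],"spin": 0},{"offset": [0,0,0],"spin": 0}]}}

```text
time_s: 10.8
ee_pos: [583.0, 166.2, 160.5]
ee_rot: [179.8, 0.0, 87.7]
force: [1.3, -1.9, 6.3]
gripper_width: 76.1
gripper_force: 8.0
```

{"method": "arm_command", "body": {"motion": [{"offset": [0,0,0],"spin": 0},{"offset": [0,0,0],"spin": 0},{"offset": [0,0,0],"spin": 0}], "jaw": 0.0912}}

```text
time_s: 11.18
ee_pos: [581.7, 167.1, 158.6]
ee_rot: [-180.0, 0.0, 87.7]
force: [0.7, 0.5, 0.4]
gripper_width: 91.1
gripper_force: 0.0
```

{"method": "arm_command", "body": {"motion": [{"offset": [0,0,-0.04],"spin": 0},{"offset": [0,0,-0.05],"spin": 0},{"offset": [0.04,0,0],"spin": 0},{"offset": [0.032,0,0],"spin": 0},{"offset": [0,0,0],"spin": 0}]}}

```text
time_s: 11.8
ee_pos: [584.6, 240.9, 248.4]
ee_rot: [-180.0, 0.0, 87.9]
force: [0.4, -1.2, -0.2]
gripper_width: 91.5
gripper_force: 0.0
```

{"method": "arm_command", "body": {"motion": [{"offset": [0,0,0],"spin": 0},{"offset": [0,0,0],"spin": 0},{"offset": [0,0,0],"spin": 0},{"offset": [0,0,0],"spin": 0}], "jaw": 0.03}}

```text
time_s: 12.3
ee_pos: [585.0, 238.5, 249.0]
ee_rot: [180.0, 0.0, 87.7]
force: [0.2, 0.5, 0.3]
gripper_width: 54.0
gripper_force: 0.0
```

Run:
```python
from h import *
r=carton('side',193,xr=(500,680)); print(r[1:]); cv2.imwrite('pics/s3.png',r[0])
r=carton('wrist',193,xr=(500,680)); print(r[1:])
r=carton('side',167,xr=(630,760)); print(r[1:])
s=env.state(); print(s['ee_pos'],s['ee_rot'],s['gripper_width'])
```

```text
(((583.1864624023438, 165.0678253173828), (93.44963073730469, 75.6753921508789), 87.48028564453125), np.float64(193.99236164789568), 662)
(((583.7791748046875, 181.29466247558594), (23.513286590576172, 75.16571044921875), 87.84485626220703), np.float64(193.2161592894044), 3075)
(((682.7631225585938, 193.9285888671875), (74.60489654541016, 65.16310119628906), 6.440715312957764), np.float64(168.11467472736297), 587)
[584.92457271 238.85157969 248.97134295] [1.79994957e+02 3.02914227e-03 8.76941107e+01] 41.76437254996846
```

View pics/s3.png

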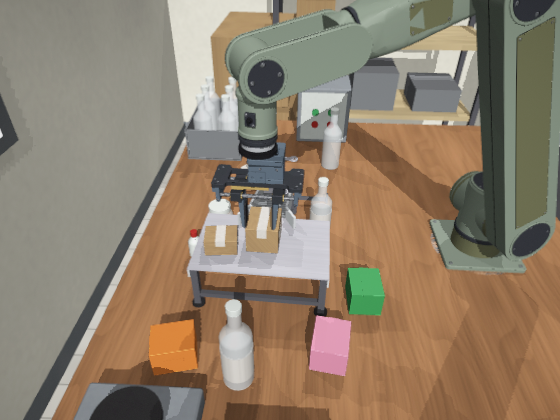

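The big carton stands at the mouth at (262,230), aligned with the lane, and the small one is untouched at (221,240). I'll lower behind it and push.

{"method": "arm_command", "body": {"motion": [{"offset": [0,0.001,0.05],"spin": 0},{"offset": [0,0,0.045],"spin": 0},{"offset": [0,0,0],"spin": 0},{"offset": [-0.01,0,0],"spin": 0},{"offset": [-0.01,0,0],"spin": 0}]}}

```text
time_s: 13.08
ee_pos: [586.5, 219.2, 156.4]
ee_rot: [179.7, -0.1, 87.7]
force: [-0.3, 2.6, 1.4]
gripper_width: 29.8
gripper_force: 1.4
```

{"method": "arm_command", "body": {"motion": [{"offset": [-0.01,0,0],"spin": 0},{"offset": [-0.01,0,0],"spin": 0},{"offset": [-0.01,0,0],"spin": 0},{"offset": [-0.01,0,0],"spin": 0},{"offset": [-0.01,0,0],"spin": 0}]}}

```text
time_s: 13.7
ee_pos: [583.1, 168.4, 153.9]
ee_rot: [-180.0, -0.0, 87.7]
force: [1.3, 3.8, 2.5]
gripper_width: 30.0
gripper_force: 1.7
```

Run:
```python
from h import *
r=carton('side',193,xr=(500,680)); print(r[1:]); cv2.imwrite('pics/s4.png',r[0])
s=env.state(); print(s['ee_pos'],s['ee_rot'],s['gripper_width'],s['force'])
```

```text
(((588.8526611328125, 131.40472412109375), (26.529306411743164, 17.150854110717773), 5.116861343383789), np.float64(194.69034532914213), 33)
[582.81141666 166.84929442 153.71061178] [-1.79959869e+02  1.11675675e-01  8.76835420e+01] 29.961908010158837 [0.08459213 1.45103911 1.46473806]
```

{"method": "arm_command", "body": {"motion": [{"offset": [-0.008,0,0],"spin": 0},{"offset": [-0.008,0,0],"spin": 0},{"offset": [-0.008,0,0],"spin": 0},{"offset": [-0.006,0,0],"spin": 0},{"offset": [-0.006,0,0],"spin": 0}]}}

```text
time_s: 14.38
ee_pos: [581.6, 132.7, 153.8]
ee_rot: [-180.0, 0.0, 87.7]
force: [-0.2, 2.5, 0.8]
gripper_width: 30.1
gripper_force: 1.4
```

{"method": "arm_command", "body": {"motion": [{"offset": [-0.005,0,0],"spin": 0},{"offset": [-0.004,0,0],"spin": 0},{"offset": [0,0,0],"spin": 0},{"offset": [0,0,0],"spin": 0}]}}

```text
time_s: 14.88
ee_pos: [581.0, 123.5, 153.5]
ee_rot: [-179.9, 0.1, 87.7]
force: [-0.3, -0.1, -0.2]
gripper_width: 29.8
gripper_force: 0.0
```

Run:
```python
from h import *
im,d=env.grab_frame('scene'); cv2.imwrite('pics/s4.png',cv2.resize(im[130:270,190:390],None,fx=3,fy=3))
s=env.state(); print(s['ee_pos'],s['force'])
```

```text
[581.03122195 123.62582588 153.5423342 ] [ 0.31022615  0.26988565 -0.09495583]
```

View pics/s4.png

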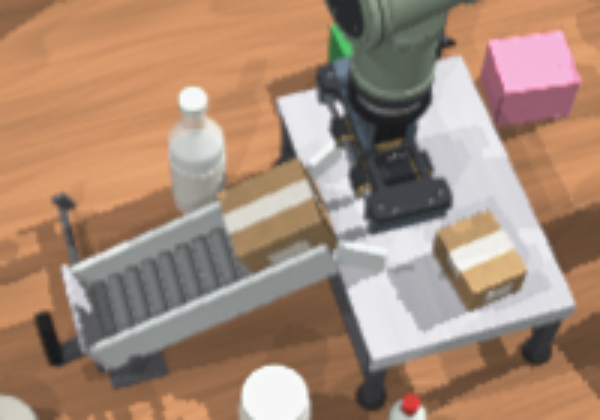

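The big carton has tipped onto the lane and is sliding down at crop (275,225); the small one is still on the deck at (480,260).

{"method": "arm_command", "body": {"motion": [{"offset": [0.01,0,-0.04],"spin": 0},{"offset": [0.02,0,-0.05],"spin": 0},{"offset": [0.025,0.03,0],"spin": 0},{"offset": [0.02,0.04,0],"spin": 0},{"offset": [0,0.028,0],"spin": -0.152}], "jaw": 0.0912}}

```text
time_s: 15.55
ee_pos: [683.3, 196.5, 243.2]
ee_rot: [-180.0, 0.0, 96.8]
force: [-0.6, -0.8, 0.6]
gripper_width: 77.1
gripper_force: 0.0
```

{"method": "arm_command", "body": {"motion": [{"offset": [0,0,0],"spin": 0},{"offset": [0,0,0],"spin": 0},{"offset": [0,0,0],"spin": 0}]}}

```text
time_s: 15.92
ee_pos: [681.3, 194.9, 244.4]
ee_rot: [-180.0, 0.0, 96.4]
force: [-0.1, 0.1, 0.0]
gripper_width: 91.2
gripper_force: 0.0
```

```bash
cat >> h.py <<'E'
O=np.array([579.6,69.2,0]); ax=np.radians(87.7); FX=np.array([np.cos(ax),np.sin(ax),0]); FY=np.array([-np.sin(ax),np.cos(ax),0]); FZ=np.array([0,0,1.])
t=np.radians(20); LX=np.cos(t)*FX+np.sin(t)*FZ; LZ=-np.sin(t)*FX+np.cos(t)*FZ
LO=O+125*FZ-260*LX
def lanepts(n):
    im,d=env.grab_frame(n); P=cloud(cam(n),d); I=im.astype(int)
    m=(d>0)&(I[...,2]-I[...,0]>40); q=P[m]-LO; q=np.c_[q@LX,q@FY,q@LZ]
    return im,q[(abs(q[:,1])<46)&(q[:,0]>-20)&(q[:,0]<255)&(q[:,2]>10)&(q[:,2]<90)]
def lanecarton(n,lo,hi):
    im,q=lanepts(n); t=q[(q[:,2]>lo)&(q[:,2]<hi)]
    print(n,len(q),len(t),np.percentile(t,[1,50,99],axis=0).round().tolist() if len(t) else '')
E
python3 - <<'E'
from h import *
lanecarton('scene',60,76); lanecarton('side',60,76)
r=carton('wrist',167,xr=(600,760)); print(r[1:])
s=env.state(); print(s['ee_pos'],s['ee_rot'],s['gripper_width'])
E
```

```text
scene 673 491 [[1.0, -36.0, 60.0], [46.0, -12.0, 69.0], [90.0, 41.0, 74.0]]
side 535 159 [[6.0, -36.0, 60.0], [74.0, 13.0, 69.0], [94.0, 39.0, 71.0]]
(((682.462646484375, 195.86630249023438), (75.24703216552734, 60.71843719482422), 6.286839962005615), np.float64(167.2912029572106), 8502)
[681.65927595 195.02639026 244.53431297] [1.79975115e+02 3.25610479e-03 9.63994721e+01] 91.48164918813977
```

{"method": "arm_command", "body": {"motion": [{"offset": [0.001,0.001,0.04],"spin": 0},{"offset": [0,0,0.03],"spin": 0},{"offset": [0,0,0.02],"spin": 0},{"offset": [0,0,0.004],"spin": 0},{"offset": [0,0,0],"spin": 0}]}}

```text
time_s: 16.7
ee_pos: [683.3, 196.3, 150.6]
ee_rot: [179.9, -0.0, 96.4]
force: [0.4, -0.4, 0.1]
gripper_width: 91.1
gripper_force: 0.0
```

{"method": "arm_command", "body": {"motion": [{"offset": [0,0,0],"spin": 0},{"offset": [0,0,0],"spin": 0},{"offset": [0,0,0],"spin": 0},{"offset": [0,0,0],"spin": 0}], "jaw": 0.07, "newtons": 6}}

```text
time_s: 17.2
ee_pos: [683.2, 196.2, 151.1]
ee_rot: [179.9, -0.0, 96.4]
force: [-2.6, -0.5, 5.6]
gripper_width: 76.0
gripper_force: 6.0
```

{"method": "arm_command", "body": {"motion": [{"offset": [0,-0.005,0],"spin": 0.152},{"offset": [0,-0.015,0],"spin": 0},{"offset": [0,-0.018,0],"spin": 0},{"offset": [0,-0.018,0],"spin": 0},{"offset": [0,-0.018,0],"spin": 0}]}}

```text
time_s: 17.82
ee_pos: [610.7, 198.7, 151.1]
ee_rot: [179.7, -0.1, 87.7]
force: [3.6, 0.3, 3.6]
gripper_width: 76.2
gripper_force: 6.0
```

{"method": "arm_command", "body": {"motion": [{"offset": [-0.01,-0.016,0],"spin": 0},{"offset": [-0.018,-0.008,0],"spin": 0},{"offset": [-0.018,0,0],"spin": 0},{"offset": [0,0,0],"spin": 0},{"offset": [0,0,0],"spin": 0}]}}

```text
time_s: 18.45
ee_pos: [583.5, 150.8, 150.8]
ee_rot: [180.0, 0.2, 87.7]
force: [-2.1, -3.1, 8.1]
gripper_width: 75.7
gripper_force: 6.0
```

{"method": "arm_command", "body": {"motion": [{"offset": [0,0,0],"spin": 0},{"offset": [0,0,0],"spin": 0},{"offset": [0,0,0],"spin": 0}], "jaw": 0.0912}}

```text
time_s: 18.82
ee_pos: [583.2, 153.1, 149.4]
ee_rot: [-179.9, 0.0, 87.7]
force: [0.2, 0.6, 0.2]
gripper_width: 91.1
gripper_force: 0.0
```

{"method": "arm_command", "body": {"motion": [{"offset": [0,0,-0.04],"spin": 0},{"offset": [0,0,-0.03],"spin": 0},{"offset": [0.03,0,0],"spin": 0},{"offset": [0.03,0,0],"spin": 0},{"offset": [0,0,0],"spin": 0}]}}

```text
time_s: 19.45
ee_pos: [585.6, 214.9, 219.5]
ee_rot: [-180.0, 0.0, 87.9]
force: [-0.3, 0.6, 0.8]
gripper_width: 91.4
gripper_force: 0.0
```

{"method": "arm_command", "body": {"motion": [{"offset": [0,0,0],"spin": 0},{"offset": [0,0,0],"spin": 0},{"offset": [0,0,0],"spin": 0},{"offset": [0,0,0],"spin": 0},{"offset": [0,0,0],"spin": 0}], "jaw": 0.03}}

```text
time_s: 20.08
ee_pos: [585.8, 213.1, 220.0]
ee_rot: [180.0, 0.0, 87.7]
force: [0.4, 0.3, 0.4]
gripper_width: 44.1
gripper_force: 0.0
```

Run:
```python
from h import *
r=carton('side',167,xr=(500,680)); print(r[1:])
lanecarton('scene',60,76)
s=env.state(); print(s['ee_pos'],s['ee_rot'],s['gripper_width'])
```

```text
(((583.7869262695312, 149.2443389892578), (64.35529327392578, 74.32557678222656), 88.7776870727539), np.float64(168.09587361641832), 399)
scene 601 491 [[1.0, -36.0, 61.0], [46.0, -12.0, 68.0], [90.0, 41.0, 73.0]]
[585.78570213 213.29554638 219.94578562] [1.79995487e+02 4.01343913e-03 8.77045278e+01] 36.15104671698273
```

{"method": "arm_command", "body": {"motion": [{"offset": [0,0,0.04],"spin": 0},{"offset": [0,0,0.031],"spin": 0},{"offset": [0,0,0],"spin": 0},{"offset": [-0.01,0,0],"spin": 0},{"offset": [-0.01,0,0],"spin": 0}]}}

```text
time_s: 20.8
ee_pos: [585.9, 193.2, 150.7]
ee_rot: [179.8, -0.1, 87.7]
force: [0.5, 2.1, 0.5]
gripper_width: 29.6
gripper_force: 0.9
```

{"method": "arm_command", "body": {"motion": [{"offset": [-0.01,0,0],"spin": 0},{"offset": [-0.01,0,0],"spin": 0},{"offset": [-0.01,0,0],"spin": 0},{"offset": [-0.01,0,0],"spin": 0},{"offset": [-0.01,0,0],"spin": 0}]}}

```text
time_s: 21.42
ee_pos: [582.9, 142.8, 148.9]
ee_rot: [-180.0, -0.0, 87.7]
force: [0.3, 1.7, 1.4]
gripper_width: 29.7
gripper_force: 0.9
```

{"method": "arm_command", "body": {"motion": [{"offset": [-0.008,0,0],"spin": 0},{"offset": [-0.008,0,0],"spin": 0},{"offset": [-0.006,0,0],"spin": 0},{"offset": [-0.006,0,0],"spin": 0},{"offset": [-0.005,0,0],"spin": 0}]}}

```text
time_s: 22.05
ee_pos: [581.7, 110.1, 148.9]
ee_rot: [180.0, 0.0, 87.7]
force: [0.6, 1.4, 2.0]
gripper_width: 30.0
gripper_force: 0.8
```

{"method": "arm_command", "body": {"motion": [{"offset": [-0.003,0,0],"spin": 0},{"offset": [0,0,0],"spin": 0},{"offset": [0,0,0],"spin": 0},{"offset": [0,0,0],"spin": 0},{"offset": [0,0,0],"spin": 0}]}}

```text
time_s: 22.68
ee_pos: [581.5, 107.5, 148.9]
ee_rot: [-180.0, 0.0, 87.7]
force: [-0.0, 0.5, -0.2]
gripper_width: 30.0
gripper_force: 0.0
```

Run:
```python
from h import *
lanecarton('scene',60,76);lanecarton('scene',35,50)
s=env.state(); print(s['ee_pos'],s['force'])
```

```text
scene 920 482 [[1.0, -36.0, 61.0], [46.0, -11.0, 68.0], [90.0, 41.0, 74.0]]
scene 915 346 [[6.0, -38.0, 35.0], [133.0, -17.0, 43.0], [165.0, 37.0, 49.0]]
[581.53550921 107.47882656 148.92077424] [-0.03749371 -0.21055548  0.33024963]
```

{"method": "arm_command", "body": {"motion": [{"offset": [0.02,0,-0.02],"spin": 0},{"offset": [0.02,0,-0.04],"spin": 0},{"offset": [0,0,-0.04],"spin": 0},{"offset": [0,0,0],"spin": 0},{"offset": [0,0,0],"spin": 0}]}}

```text
time_s: 23.4
ee_pos: [582.6, 147.3, 248.2]
ee_rot: [-179.9, 0.0, 87.7]
force: [-0.2, -0.1, -0.6]
gripper_width: 30.0
gripper_force: 0.0
```

Run:
```python
from h import *
lanecarton('scene',60,76);im,q=lanepts('scene')
t=q[(q[:,2]>37)&(q[:,2]<50)&(q[:,0]>93)]; print(np.percentile(t,[1,50,99],axis=0).round(1).tolist())
top=q[(q[:,0]>100)&(q[:,0]<145)&(q[:,2]>30)]; print(np.polyfit(top[:,0],top[:,2],1), np.polyfit(top[:,1],top[:,2],1))
cv2.imwrite('pics/s5.png',cv2.resize(im[130:270,190:390],None,fx=3,fy=3))
```

```text
scene 930 484 [[1.0, -36.0, 61.0], [46.0, -11.0, 69.0], [90.0, 41.0, 73.0]]
[[93.6, -36.8, 37.4], [122.8, -13.2, 42.3], [149.7, 36.7, 47.0]]
[4.93649424e-03 4.13400878e+01] [3.06702052e-02 4.20744727e+01]
```

View pics/s5.png

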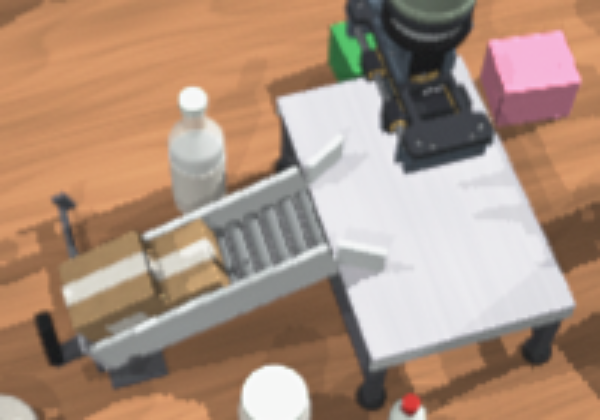

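The picture shows the big carton against the stop at crop (105,285) and the small one flat against it at (190,265). Their uphill ends are at about 90 and 150 mm, which fits touching, and the bystanders in this crop (bottle, jar, glue) stand where they did.

```bash
python3 -c "
from workcell import env
print(env.job_done())"
```

```text
the job is handed in; nothing more can be done
None
```

The stop is closed, the bigger carton rests against it with the smaller one against the bigger, and the job was handed in at about 23.5 s; no verdict came back.

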